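# Restock the spring-fed tea tin dispenser

### The arm

A 6-joint arm with a two-finger parallel gripper is mounted at the origin on a cart in front of the work surface, level with it; the furniture and walls round the work are solid. World frame = base frame: x ahead of the robot, y to its left, z up, the work surface at z = 0. Lengths are in m, angles in rad, forces in N, time in s.
With the tool pointing down it reaches from about 0.4 to 0.825 m from the base axis. Payload 7 kg.
Tool frame: the origin (TCP) lies on the mounting face of the last link; the fingertips stand arm.tcp_to_tips ahead of it and the grasp point (between the pads) lies 159 mm ahead of it (arm.tcp_to_tips is the distance from the TCP to the fingertips, in m); z points along the fingers, y is the direction in which the jaws open and shut (so a half turn about z gives the same grasp; the last joint's range is limited). The gripper opens to 88 mm and grips with 3 to 60 N. Pads are 19 mm wide; open, the fingers measure 130 mm over their backs; the gripper's body (78 mm by 193 mm) begins 47 mm behind the grasp point.
Start: joints at [1.406, 0.359, 0.012, 0, -1.224, -0.288], TCP at [0.295, 0.607, 0.405] pointing down, gripper open.
Joint ranges: [-3.07, 3.07], [-1.43, 2.12], [-1.02, 1.25], [-3.03, 1.67], [-3.05, -0], [-3.03, 3.03]. Speed limits (rad/s): [2.39, 2.39, 3.01, 3.14, 3.14, 3.14].

### API

Orientations are given as [roll, pitch, yaw] about the fixed x, y, z axes, in that order (R = Rz(yaw) Ry(pitch) Rx(roll)).
In Python, from station import arm, cams, job_done, finder gives the robot as it stands.
- The arm moves only by the tool play_rows, never from a script. Its argument "targets" is a list that holds one entry, the list of rows, each a list of 4 numbers: the shift along the tool's x, y, z in m, then the turn about the tool's z in degrees. A call has 1 to 5 rows; each row is the pose to reach, as a shift and turn from the pose commanded when the call began, along the tool's axes at that moment; what a row does not reach only later rows make up. A row lasts 1/8 s, in which the tool goes at most 62.5 mm and 10.7 degrees, less where a joint would pass 70% of its speed; a pose out of reach is approached as far as the arm can. A call with a gripper value outside its range is refused whole. "grip" is the closure in counts, from 0 (fully open) to 255 (shut), set as the call begins (left out, the last holds). The fingers move at their own pace and stop on an object; "newtons" is the grip in N (left out, the last holds). Time passes only in rows, so rows that repeat a pose let the fingers close. It gives the time, the measured TCP pose, the force and the opening at its end, in the units of the state.
- arm.get_state(): the state, without advancing time (a new reading comes with each control period).
- cams.grab_frame(name): name is "scene" or "side" or "wrist"; returns (picture, depth): 400x640x3 uint8, red, green, blue; 400x640 float32, m along the optical axis (not along the pixel's ray), 0 where there is no reading.
- cams.camera_params(name): a dict with "intrinsics" (3x3 intrinsics, pixels), "D" ([k1, k2, p1, p2, k3] as OpenCV has them; the pictures are not rectified), "position" and "attitude" of the camera in the world. Camera axes: x right, y down, z forward; pixel columns grow to the right and rows downward; lengths in m; the calibration is good to about 2 mm. A picture is of the moment at which its call begins: read the wrist's pose just before it. camera_params takes no time and is no camera call; for the wrist camera it gives the pose at the moment of the call.
- job_done(): hands the job in, once; it reports no verdict.
Trained networks look in the newest picture that a camera, given by its name, has taken for a name from the list of things; names that differ only in an ending like _2 or _b are one class to them, and where a whole thing is asked for, a point or a joint stands for the part that bears it (a point fixed in the world has none). Each returns a list of dicts, best first, with "score" (0 to 1); they miss things now and then, are a little off and sometimes report something else, mostly with a low value. They report only what shows in the picture. A call takes as long as a camera call. They do not tell look-alikes from the thing itself.
- finder.find_in(camera, query): "xyz" ([x, y, z] in m, in world coordinates, good to about 4 mm: the middle of the surface that is visible of it).
- finder.masks_of(camera, query): "mask" (400x640 bool, what is visible of it).
The state is a dict: "t": time; "q": joint angles; "qd": joint speeds; "joint_efforts": joint torques, N m; "eef_pos": TCP position; "ee_rot": TCP orientation; "force": force on the tool from outside, world axes, zero at the start; "moment": the same for the moment, N m; "width": finger opening in m.
Only numpy, scipy, OpenCV 4.12 (cv2) and the standard library are available. Lean on these libraries where they do the work, as an engineer would, in place of code of your own. Each camera call takes 0.05 s, during which the arm holds its last target. There are 200 camera calls.

### The job

Restock the spring-fed counter dispenser with the blue tea tin: draw the pusher back by its red handle, feel for the notch in the white bar, park the handle in it and let go. Lower the blue tin upright into the lane behind the green one, then take the handle out of the notch and ease the pusher forward, without letting it snap, until it presses both tins up against the front stop, and let go. Never force the handle against the bar or squeeze the tins hard, and leave the bell, sugar shaker and card terminal where they are.

Things in the scene. Friction and masses are not known exactly. Their poses are not given: they have to be found in the camera images.
- dispenser: Low black tray fixed to the worktop with an open lane. Origin at worktop level, at the inner face of the front stop on the lane's centre line. +x: along the lane, the way the pusher is drawn back; +y: sideways to the white parking bar. Lane floor at z = 6 mm, 54 mm wide, 205 mm long; walls 4 mm thick, tops at 24 mm; front stop top 30 mm; back stop top 36 mm.
- lane_floor (a point): Point on the lane floor under the place of the second tin's centre: dispenser x = 51 mm, y = 0, z = 6 mm. Axes as the dispenser's.
- bar_face (a point): On the fixed line of the white bar's lane-side edge (dispenser x 113, y 64.5, z 24 mm, its top). The bar runs along the lane, 16 mm wide. Its notch, 17 mm long, open to the lane, takes the handle's pin; its front shoulder lies 9 mm either side of this point, not measured: find it by feel or eye. The bar face yields about 8 N/mm; over 25 N on it is a fault.
- pusher (a joint): Grey sprung pusher in the lane (top z = 44 mm), m; grows as it is drawn back along dispenser +x, 0 to 0.112. Its face is at x = 10 mm + value: 0.024 on one tin, 0.058 on two; resting on the notch's front shoulder 0.069 to 0.087. The spring drives it forward with 80 N/m x (value + 0.02), 3.5 N at 0.024, 10 N at 0.10. Let go unheld it snaps forward: over 0.35 m/s is a fault.
- handle (a joint): Sideways place of the red handle in the pusher, m; 0 = its normal path, 0.013 = fully over to the bar (dispenser +y). No spring, slight friction. In its normal path its pin has 1.5 mm of play to the bar's face; it goes farther (over 0.007) only in the notch. When parked, a finger closing on the handle's rear side first pushes the pin hard on the bar.
- handle_grip (a point): On the axis of the red upright handle, 14 mm below its top. The handle is 12 mm along the lane, 18 mm across, from z = 42 to 90 mm, beside the lane; a 10 mm steel pin below it runs along the bar. At joint values 0 this point is at dispenser x = 40, y = 58, z = 76 mm and moves with both joints. Axes as the dispenser's.
- tin_new_mid (a point): Centre of the blue tea tin with steel lid, 34 (its x) x 50 (its y) x 57 mm high (centre 28.5 mm up), standing loose on the worktop, 0.1 to 0.2 kg. It goes in with its 50 mm side across the lane (2 mm play each side), its own x along the lane; either way round.
- tin_in_mid (a point): Centre of the green tea tin, the same size, already standing in the lane against the front stop (its centre at dispenser x = 17 mm, 34.5 mm above the worktop).
- call_bell: Call bell, 86 mm across, 58 mm high; bystander. Origin under its centre.
- sugar_shaker: Glass sugar shaker, 44 mm across, 90 mm high; bystander. Origin under its centre.
- card_terminal: Black card terminal lying flat, 186 x 72 x 24 mm; bystander. Origin under its centre, x along its length.
There are look-alikes about, which are no part of the job. Leave any pink or yellow look-alike of the part that bears tin_in_mid alone.

How it is judged:
By the outcome, as a careful person would: the job done as asked, in the order asked, and still so for the second after the job is handed in, with the robot touching nothing.
It also fails if it takes over 61 s, if anything falls off the work surface, if the arm or the gripper's body presses on something with over 40 N, if the wrist force passes 120 N, or if a joint passes its speed limit or range.

## Working session

There is one attempt and no reset: what is moved stays moved. The work goes in short steps, Python scripts to look and compute and a tool call to move; the robot and the scene stay as the last step left them, time stands still between calls to the robot, and variables do not carry over. Pictures are saved under pics/ and viewed, about 8 in all and at most 12, crops included, and the job is handed in when it is done.

Besides the shell and the picture viewer there is one more tool, called after "Emit:" as name([rows], argument=value, ...), one row to a line, values as JSON. play_rows: Moves the arm, as the interface text tells. Its arguments: {"type":"object","properties":{"targets":{"type":"array","items":{"type":"array","items":{"type":"array","items":{"type":"number"}}}},"grip":{"type":"number"},"newtons":{"type":"number"}},"required":["targets"]}

```bash
ls; mkdir -p pics
cat > h.py <<'E'
import numpy as np, cv2
from scipy.spatial.transform import Rotation as R
from station import arm, cams, job_done, finder
np.set_printoptions(precision=4,suppress=True)
def save(n,im): cv2.imwrite('pics/'+n+'.png',im[:,:,::-1])
def pose(c):
    p=cams.camera_params(c); a=np.array(p['attitude'])
    M=a if a.shape==(3,3) else (R.from_quat(a).as_matrix() if a.size==4 else R.from_euler('xyz',a).as_matrix())
    return np.array(p['intrinsics']),np.array(p['D']),np.array(p['position']),M
def cloud(c,d):
    K,D,t,M=pose(c)
    v,u=np.mgrid[0:400,0:640]
    n=cv2.undistortPoints(np.stack([u,v],-1).reshape(-1,1,2).astype(float),K,D).reshape(400,640,2)
    P=np.dstack([n*d[...,None],d])
    return P@M.T+t
def proj(c,X):
    K,D,t,M=pose(c)
    return cv2.projectPoints((np.atleast_2d(X)-t)@M,np.zeros(3),np.zeros(3),K,D)[0][:,0]
E
python3 - <<'E'
from h import *
print(arm.get_state(), arm.tcp_to_tips)
ims=[]
for c in ['scene','side']:
    im,d=cams.grab_frame(c); ims.append(im); np.save(f'pics/{c}.npy',cloud(c,d)); np.save(f'pics/{c}_im.npy',im)
    p=cams.camera_params(c); print(c,p['position'],p['attitude'])
    for q in ['dispenser','handle_grip','tin_new_mid','tin_in_mid','pusher','call_bell','sugar_shaker','card_terminal']:
        print(q,[(np.round(r['xyz'],3),round(r['score'],2)) for r in finder.find_in(c,q)])
    save(c,im)
E
```

```text
pics
{'t': 0.0, 'q': array([ 1.4061,  0.3594,  0.0111, -0.0004, -1.2241, -0.2881]), 'qd': array([-0.0001, -0.0006, -0.0006,  0.0006,  0.0001,  0.001 ]), 'joint_efforts': array([ -0.0014, -58.2719,  29.305 ,   6.997 ,   0.007 ,  -0.0002]), 'eef_pos': array([0.2952, 0.6068, 0.4037]), 'ee_rot': array([ 3.14  , -0.0001, -0.4529]), 'force': array([-0.2061, -0.3105,  0.183 ]), 'moment': array([ 0.0589, -0.021 , -0.009 ]), 'width': 0.08818516858512573} 0.1781
scene [-0.2529 -0.5208  1.011 ] [-2.354   0.0025 -0.9566]
dispenser [(array([ 0.469, -0.174,  0.006]), 0.83)]
handle_grip []
tin_new_mid [(array([0.425, 0.08 , 0.045]), 0.66)]
tin_in_mid [(array([ 0.503, -0.269,  0.066]), 0.68), (array([ 0.491, -0.229,  0.038]), 0.67), (array([ 0.481, -0.024,  0.047]), 0.6), (array([0.423, 0.19 , 0.045]), 0.58)]
pusher [(array([ 0.491, -0.23 ,  0.036]), 0.81)]
call_bell [(array([0.473, 0.412, 0.029]), 0.92), (array([ 0.504, -0.267,  0.065]), 0.53)]
sugar_shaker [(array([0.489, 0.292, 0.049]), 0.74), (array([ 0.469, -0.174,  0.005]), 0.5)]
card_terminal [(array([ 0.47 , -0.404,  0.022]), 0.9)]
side [ 0.3496 -0.8817  0.7969] [-2.2285 -0.0132 -0.1512]
dispenser [(array([ 0.48 , -0.183,  0.005]), 0.63)]
handle_grip [(array([ 0.457, -0.231,  0.067]), 0.46)]
tin_new_mid [(array([0.437, 0.078, 0.042]), 0.68), (array([ 0.518, -0.276,  0.064]), 0.68)]
tin_in_mid [(array([ 0.518, -0.278,  0.063]), 0.77), (array([0.438, 0.172, 0.044]), 0.68), (array([ 0.49 , -0.029,  0.048]), 0.62)]
pusher [(array([ 0.466, -0.234,  0.032]), 0.83)]
call_bell [(array([0.482, 0.409, 0.035]), 0.73), (array([ 0.453, -0.232,  0.068]), 0.59)]
sugar_shaker [(array([0.495, 0.288, 0.05 ]), 0.57)]
card_terminal [(array([ 0.478, -0.401,  0.023]), 0.57)]
```

View pics/scene.png

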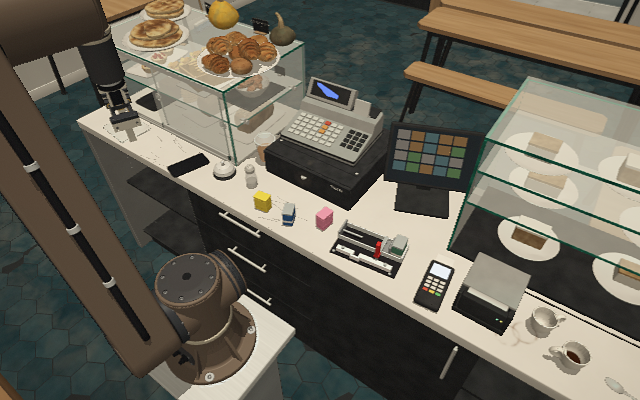

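View pics/side.png

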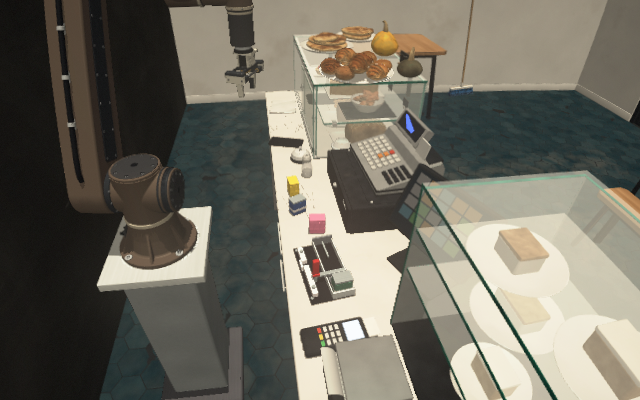

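Run:
```python
from h import *
for c in ['scene','side']:
    P=np.load(f'pics/{c}.npy'); im=np.load(f'pics/{c}_im.npy').astype(int)
    r,g,b=im[...,0],im[...,1],im[...,2]
    roi=(P[...,0]>.36)&(P[...,0]<.58)&(P[...,1]>-.34)&(P[...,1]<-.05)
    red=roi&(r>120)&(g<60)&(b<60); print(c,'red',red.sum(),P[red].mean(0),P[red].min(0),P[red].max(0))
    lid=roi&(abs(P[...,2]-.063)<.006)&(P[...,1]<-.245); 
    print('lid',lid.sum(),cv2.minAreaRect((P[lid][:,:2]*1000).astype(np.float32)))
    dark=roi&(r+g+b<120)&(P[...,2]<.03)&(P[...,2]>-.01)
    print('dark',dark.sum(),cv2.minAreaRect((P[dark][:,:2]*1000).astype(np.float32)))
    w=roi&(P[...,2]<.032)&(P[...,2]>.018)&(np.minimum(np.minimum(r,g),b)>140)
    for nm,lo,hi in [('blue',.035,.125)]:
        m=(P[...,0]>.36)&(P[...,0]<.5)&(P[...,1]>lo)&(P[...,1]<hi)&(abs(P[...,2]-.057)<.005)
        print(nm,m.sum(),cv2.minAreaRect((P[m][:,:2]*1000).astype(np.float32)))
    im=np.load(f'pics/{c}_im.npy')
    x,y=(320,205) if c=='scene' else (280,225)
    cv2.imwrite(f'pics/{c}_c.png',cv2.resize(im[y:y+80,x:x+100,::-1],None,fx=7,fy=7,interpolation=cv2.INTER_CUBIC))
```

```text
scene red 62 [ 0.4542 -0.2318  0.0662] [ 0.4462 -0.2375  0.0087] [ 0.4793 -0.2242  0.0949]
lid 171 ((520.30859375, -269.6180725097656), (54.111671447753906, 33.476985931396484), 6.920352935791016)
dark 864 ((506.2662353515625, -177.70834350585938), (174.0940704345703, 232.1837921142578), 6.403687477111816)
blue 129 ((443.142822265625, 85.92965698242188), (52.34244918823242, 34.377525329589844), 23.244489669799805)<stdin>:6: RuntimeWarning: Mean of empty slice.
  ret = um.true_divide(
Traceback (most recent call last):
ValueError: zero-size array to reduction operation minimum which has no identity
```

View pics/scene_c.png

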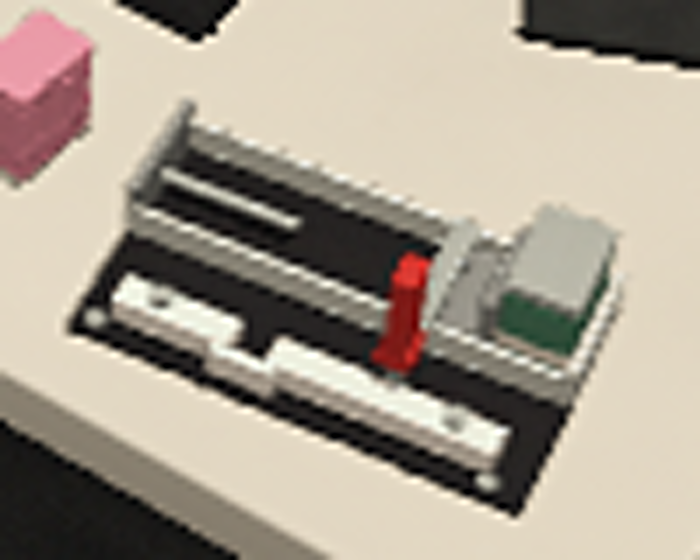

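```bash
cat >> h.py <<'E'
def tool():
    s=arm.get_state(); return np.array(s['eef_pos']),R.from_euler('xyz',s['ee_rot']).as_matrix(),s
def go(xyz,yaw_deg=None):
    p,M,s=tool(); y=np.degrees(s['ee_rot'][2])
    print('t',round(s['t'],2),'p',p,'yaw',round(y,2),'F',s['force'],'w',s['width'],'q6',s['q'][5])
    print('shift',M.T@(np.array(xyz)-p),'turn',0 if yaw_deg is None else -((yaw_deg-y+180)%360-180))
E
python3 - <<'E'
from h import *
p,M,s=tool(); K,D,t,C=pose('wrist'); print(K, M.T@(t-p)); print(M.T@C)
go([.46,-.17,.40],6.7)
E
```

```text
[[312.8201   0.     315.4775]
 [  0.     312.8201 204.6658]
 [  0.       0.       1.    ]] [0.0779 0.0005 0.0194]
[[ 0.0004 -0.9577 -0.2878]
 [ 1.      0.0005 -0.0001]
 [ 0.0002 -0.2878  0.9577]]
t 0.9 p [0.2953 0.607  0.4047] yaw -25.94 F [-0.7064 -0.6842 -0.3546] w 0.08772573672015002 q6 -0.28809623570703574
shift [0.488  0.6266 0.0046] turn -32.642257883130156
```

Emit:
play_rows([
  [[0.038, 0.048, 0, 0], [0.076, 0.096, 0, 0], [0.114, 0.144, 0, 0], [0.152, 0.192, 0, 0], [0.19, 0.24, 0, 0]],
])

```text
t: 1.52
eef_pos: [0.3612, 0.306, 0.405]
ee_rot: [-3.141, -0.0, -0.452]
force: [1.3, -0.1, -0.3]
width: 0.0878
```

Emit:
play_rows([
  [[0.038, 0.048, 0, 0], [0.076, 0.096, 0, 0], [0.114, 0.144, 0, 0], [0.152, 0.192, 0, 0], [0.19, 0.24, 0, 0]],
])

```text
t: 2.15
eef_pos: [0.4269, 0.0071, 0.4053]
ee_rot: [-3.14, -0.001, -0.452]
force: [1.1, 1.0, 0.3]
width: 0.0876
```

Emit:
play_rows([
  [[0.032, 0.04, 0.011, -8], [0.063, 0.08, 0.022, -16], [0.095, 0.12, 0.034, -24], [0.126, 0.16, 0.045, -32.6], [0.126, 0.16, 0.045, -32.6]],
])

```text
t: 2.78
eef_pos: [0.4703, -0.1926, 0.3584]
ee_rot: [-3.141, 0.002, 0.114]
force: [0.4, 0.3, -0.4]
width: 0.0877
```

Run:
```python
from h import *
go([.47,-.19,.36],6.7)
im,d=cams.grab_frame('wrist'); P=cloud('wrist',d); np.save('pics/w1.npy',P); np.save('pics/w1_im.npy',im); save('w1',im)
```

```text
t 2.77 p [ 0.4703 -0.1926  0.3584] yaw 6.55 F [ 0.427   0.297  -0.4415] w 0.08771322890387685 q6 1.6867491412755813
shift [ 0.     -0.0026 -0.0016] turn -0.1488062068270608
```

View pics/w1.png

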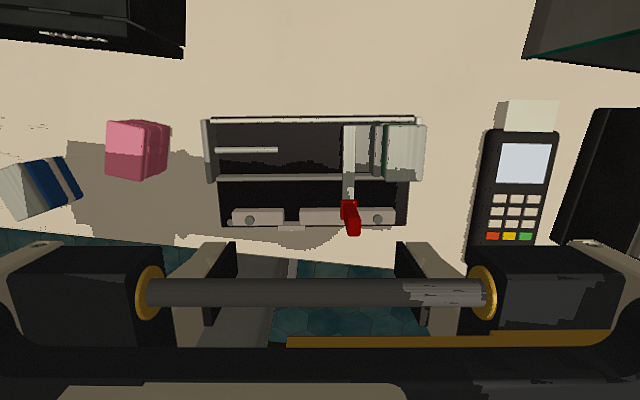

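Run:
```python
from h import *
P=np.load('pics/w1.npy'); im=np.load('pics/w1_im.npy').astype(int)
Z=P[...,2]; r,g,b=im[...,0],im[...,1],im[...,2]
v,u=np.mgrid[0:400,0:640]
def rect(n,m):
    m=cv2.morphologyEx(m.astype(np.uint8),cv2.MORPH_OPEN,np.ones((2,2)))>0
    q=P[m]; print(n,m.sum(),'med',np.median(q,0),'rect',cv2.minAreaRect((q[:,:2]*1000).astype(np.float32)))
rect('lid',(u>370)&(u<430)&(v>110)&(v<190)&(abs(Z-.063)<.005))
rect('green?',(u>370)&(u<430)&(v>110)&(v<190)&(Z>.05))
rect('barL',(u>225)&(u<292)&(v>200)&(v<232)&(abs(Z-.024)<.0035))
rect('barR',(u>290)&(u<338)&(v>200)&(v<232)&(abs(Z-.024)<.0035))
rect('redtop',(r>90)&(g<50)&(b<50)&(Z>.084)&(Z<.096)&(u>330)&(u<370))
rect('red',(r>90)&(g<50)&(b<50)&(u>330)&(u<370))
rect('tray',(u>195)&(u<432)&(v>105)&(v<235)&(Z>.015)&(Z<.028))
rect('wall',(u>212)&(u<420)&(v>110)&(v<128)&(Z>.015)&(Z<.03))
# bar row pixels z
for y in (208,212,216,220): print(y,[(x,int(1000*Z[y,x]),im[y,x].sum()//3) for x in range(276,306,2)])
```

```text
lid 2258 med [ 0.5202 -0.2661  0.0639] rect ((514.296630859375, -246.24752807617188), (126.91087341308594, 64.17395782470703), 89.19076538085938)
green? 2382 med [ 0.5203 -0.2652  0.0639] rect ((514.296630859375, -246.24752807617188), (126.91087341308594, 64.17395782470703), 89.19076538085938)
barL 771 med [ 0.43  -0.14   0.025] rect ((479.5937194824219, -144.19091796875), (65.60301971435547, 141.85572814941406), 84.82897186279297)
barR 673 med [ 0.4373 -0.1956  0.025 ] rect ((476.5176086425781, -201.73178100585938), (50.735042572021484, 137.1837158203125), 84.3409652709961)
redtop 232 med [ 0.4564 -0.2269  0.0909] rect ((479.47662353515625, -213.98834228515625), (148.30828857421875, 14.393115997314453), 29.42598533630371)
red 317 med [ 0.4575 -0.2261  0.0904] rect ((481.6950378417969, -218.7772979736328), (147.72457885742188, 20.724609375), 20.4585018157959)
tray 5259 med [ 0.4777 -0.1841  0.0243] rect ((478.857177734375, -182.32188415527344), (136.5359344482422, 203.08905029296875), 3.113118886947632)
wall 975 med [ 0.5378 -0.1911  0.0247] rect ((539.252197265625, -180.518432617187
[... 866 characters left out ...]
(133)), (280, 24, np.int64(133)), (282, 24, np.int64(125)), (284, 7, np.int64(50)), (286, 8, np.int64(17)), (288, 6, np.int64(11)), (290, 8, np.int64(14)), (292, 7, np.int64(17)), (294, 6, np.int64(13)), (296, 6, np.int64(12)), (298, 7, np.int64(6)), (300, 24, np.int64(134)), (302, 25, np.int64(131)), (304, 25, np.int64(130))]
220 [(276, 25, np.int64(132)), (278, 25, np.int64(131)), (280, 25, np.int64(132)), (282, 24, np.int64(128)), (284, 6, np.int64(23)), (286, 6, np.int64(4)), (288, 5, np.int64(1)), (290, 7, np.int64(2)), (292, 6, np.int64(2)), (294, 8, np.int64(4)), (296, 6, np.int64(5)), (298, 7, np.int64(0)), (300, 24, np.int64(132)), (302, 24, np.int64(130)), (304, 25, np.int64(130))]
```

Run:
```python
from h import *
P=np.load('pics/w1.npy'); im=np.load('pics/w1_im.npy').astype(int)
Z=P[...,2]; r,g,b=im[...,0],im[...,1],im[...,2]
v,u=np.mgrid[0:400,0:640]
def line(n,m):
    q=(P[m][:,:2]*1000).astype(np.float32); l=cv2.fitLine(q,cv2.DIST_HUBER,0,.01,.01).ravel()
    a=np.degrees(np.arctan2(l[1],l[0]))%180; print(n,m.sum(),'ang',round(a,2),'pt',l[2:]); return a,l[2:]
zb=abs(Z-.0247)<.0018
line('far wall',(u>215)&(u<340)&(v>112)&(v<126)&zb)
line('near wall',(u>215)&(u<335)&(v>170)&(v<186)&zb)
line('bar',(((u>236)&(u<282))|((u>300)&(u<335)))&(v>205)&(v<228)&zb&(r+g+b>300))
th=np.radians(96.0)
for th in np.radians([95,96,97]):
    ex=np.array([np.cos(th),np.sin(th)]); ey=np.array([-ex[1],ex[0]])
    def ext(n,m):
        q=P[m][:,:2]*1000; print(n,'x',np.percentile(q@ex,[3,50,97]),'y',np.percentile(q@ey,[3,50,97]))
    print(np.degrees(th))
    ext('lid',(u>370)&(u<430)&(v>110)&(v<190)&(abs(Z-.0637)<.0025))
    ext('far',(u>215)&(u<340)&(v>112)&(v<126)&zb); ext('near',(u>215)&(u<335)&(v>170)&(v<186)&zb)
    ext('barL',(u>225)&(u<286)&(v>205)&(v<228)&zb&(r+g+b>300)); ext('barR',(u>296)&(u<335)&(v>205)&(v<228)&zb&(r+g+b>300))
    ext('red',(r>90)&(g<50)&(b<50)&(abs(Z-.0905)<.0025)&(u>330)&(u<370))
K,D,t,C=pose('wrist')
def pix(uu,vv,z):
    n=cv2.undistortPoints(np.array([[[float(uu),float(vv)]]]),K,D).ravel(); d=C@np.array([*n,1]); return t+d*(z-t[2])/d[2]
for uu in (283.5,299): print(uu,pix(uu,216,.024),pix(uu,212,.024))
```

```text
far wall 523 ang 97.01 pt [ 534.4127 -146.3405]
near wall 469 ang 97.22 pt [ 476.4538 -148.9174]
bar 1013 ang 96.63 pt [ 435.1648 -165.8644]
95.0
lid x [-325.4731 -309.5553 -293.7816] y [-518.2923 -495.7522 -471.7049]
far x [-250.0941 -191.6321 -136.7197] y [-522.4699 -519.6461 -516.2896]
near x [-247.4312 -189.1472 -132.6721] y [-464.746  -461.6575 -458.5005]
barL x [-196.9236 -173.6873 -144.9337] y [-425.063  -418.3252 -409.3916]
barR x [-251.565  -233.3309 -216.2015] y [-427.0686 -419.9166 -410.4987]
red x [-270.1333 -264.7869 -259.9397] y [-443.3022 -436.4064 -428.2045]
96.00000000000001
lid x [-334.0767 -318.1516 -302.3478] y [-512.9018 -490.0878 -466.1061]
far x [-259.1382 -200.6643 -145.716 ] y [-518.1092 -516.164  -513.624 ]
near x [-255.5119 -197.1768 -140.6668] y [-460.6237 -458.319  -455.9021]
barL x [-204.0868 -180.9286 -152.2736] y [-421.9222 -415.0703 -406.4422]
barR x [-258.7653 -240.5695 -223.4802] y [-422.9293 -415.6055 -406.5869]
red x [-277.7187 -272.4874 -267.5238] y [-438.6545 -431.7165 -423.5197]
97.0
lid x [-342.6468 -326.6054 -310.8596] y [-507.3212 -484.5079 -460.3123]
far x [-268.1293 -209.6353 -154.6679] y [-514.4838 -512.6202 -510.7144]
near x [-263.5057 -205.1464 -148.6187] y [-456.5145 -454.8125 -452.6702]
barL x [-211.1218 -188.1129 -159.4824] y [-418.7176 -411.8657 -403.511 ]
barR x [-265.8941 -247.7951 -230.5636] y [-418.6109 -411.3393 -402.5542]
red x [-285.2195 -280.0054 -275.0204] y [-433.8732 -426.8951 -418.7488]
283.5 [ 0.4362 -0.1612  0.024 ] [ 0.4407 -0.1608  0.024 ]
299 [ 0.4381 -0.1776  0.024 ] [ 0.4426 -0.1772  0.024 ]
```

Emit:
play_rows([
  [[-0.017, 0.029, 0.03, -0.45], [-0.017, 0.029, 0.06, -0.45], [-0.017, 0.029, 0.09, -0.45], [-0.017, 0.029, 0.11, -0.45], [-0.017, 0.029, 0.123, -0.45]],
], grip=150, newtons=20)

```text
t: 3.45
eef_pos: [0.4569, -0.2197, 0.2363]
ee_rot: [-3.142, -0.0, 0.124]
force: [0.5, -0.1, 0.1]
width: 0.043
```

```bash
cat >> h.py <<'E'
TH=np.radians(97); EX=np.array([np.cos(TH),np.sin(TH)]); EY=np.array([-EX[1],EX[0]])
O=-.3438*EX-.4837*EY
def disp(p): d=np.array(p)[:2]-O; return np.array([d@EX,d@EY])
def W(x,y): return O+x*EX+y*EY
E
python3 - <<'E'
from h import *
go([*W(.0665,.0575),.235],7.0); print(disp(tool()[0]))
im,d=cams.grab_frame('wrist'); save('w2',im)
E
```

```text
t 3.45 p [ 0.4569 -0.2197  0.2363] yaw 7.11 F [ 0.5024 -0.1388  0.0657] w 0.043016117831259804 q6 1.7552900114028
shift [-0.0005  0.0035  0.0013] turn 0.1145429197521537
[0.07  0.057]
```

View pics/w2.png

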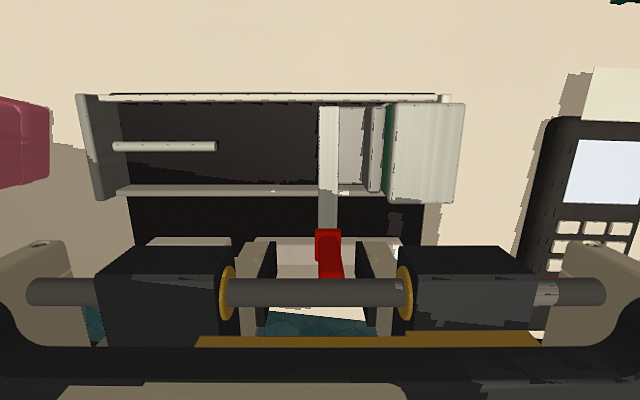

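Emit:
play_rows([
  [[0, 0.002, 0.001, 0], [0, 0.002, 0.001, 0], [0, 0.002, 0.001, 0], [0, 0.002, 0.001, 0], [0, 0.002, 0.001, 0]],
], grip=255, newtons=20)

```text
t: 4.12
eef_pos: [0.4575, -0.223, 0.2363]
ee_rot: [3.141, -0.001, 0.124]
force: [0.4, -4.2, 3.8]
width: 0.0119
```

Run:
```python
from h import *
p,M,s=tool(); print(s['width'],disp(p),s['force'])
```

```text
0.011895152738748867 [0.0667 0.0568] [ 0.4336 -4.2314  3.8479]
```

Emit:
play_rows([
  [[0, -0.011, 0, 0], [0, -0.022, 0, 0], [0, -0.034, 0, 0], [0, -0.046, 0, 0], [0, -0.056, 0, 0]],
])

```text
t: 4.75
eef_pos: [0.4506, -0.1672, 0.2363]
ee_rot: [3.14, -0.001, 0.125]
force: [0.6, -9.1, 1.5]
width: 0.012
```

Emit:
play_rows([
  [[-0.001, 0, 0, 0], [-0.002, 0, 0, 0], [-0.003, 0, 0, 0]],
])

```text
t: 5.12
eef_pos: [0.4477, -0.1679, 0.2363]
ee_rot: [3.141, -0.001, 0.125]
force: [0.2, -7.8, 2.9]
width: 0.0122
```

Run:
```python
from h import *
p,M,s=tool(); print(s['width'],disp(p),s['force'])
im,d=cams.grab_frame('wrist'); save('w3',im)
```

```text
0.012189692546971739 [0.1226 0.0598] [ 0.2443 -7.7707  2.8997]
```

View pics/w3.png

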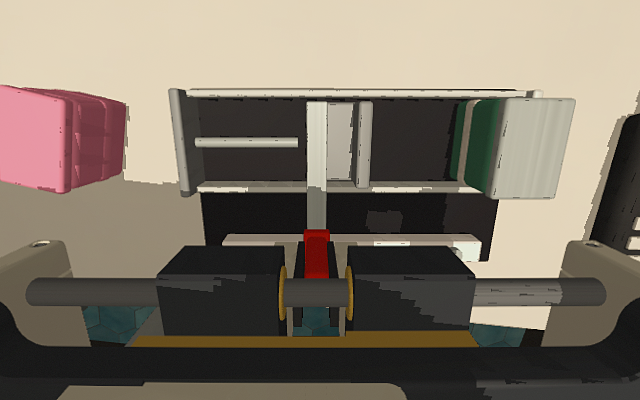

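Emit:
play_rows([
  [[-0.001, 0, 0, 0], [-0.002, 0, 0, 0], [-0.002, 0, 0, 0]],
])

```text
t: 5.55
eef_pos: [0.4456, -0.1683, 0.2363]
ee_rot: [3.141, -0.001, 0.124]
force: [1.5, -7.9, 2.9]
width: 0.0121
```

Emit:
play_rows([
  [[-0.0015, 0, 0, 0], [-0.003, 0, 0, 0], [-0.003, 0, 0, 0]],
])

```text
t: 5.92
eef_pos: [0.4426, -0.1686, 0.2363]
ee_rot: [3.141, -0.001, 0.124]
force: [1.1, -7.9, 3.7]
width: 0.012
```

Emit:
play_rows([
  [[-0.0015, 0, 0, 0], [-0.003, 0, 0, 0], [-0.003, 0, 0, 0]],
])

```text
t: 6.3
eef_pos: [0.4396, -0.169, 0.2362]
ee_rot: [3.141, -0.001, 0.124]
force: [0.8, -8.5, 3.1]
width: 0.012
```

Emit:
play_rows([
  [[-0.0015, 0, 0, 0], [-0.0015, 0.001, 0, 0], [-0.0015, 0.002, 0, 0], [-0.0015, 0.002, 0, 0]],
])

```text
t: 6.8
eef_pos: [0.4384, -0.1712, 0.2362]
ee_rot: [3.14, -0.001, 0.124]
force: [1.8, -8.3, 3.9]
width: 0.0118
```

Emit:
play_rows([
  [[0, 0.001, 0, 0], [0, 0.0015, 0, 0], [0, 0.0015, 0, 0]],
])

```text
t: 7.18
eef_pos: [0.4386, -0.1727, 0.2362]
ee_rot: [3.141, -0.001, 0.124]
force: [1.8, -8.2, 2.9]
width: 0.0118
```

Emit:
play_rows([
  [[0, 0.0005, 0, 0], [0, 0.001, 0, 0], [0, 0.001, 0, 0]],
])

```text
t: 7.55
eef_pos: [0.4386, -0.1732, 0.2363]
ee_rot: [3.141, -0.001, 0.124]
force: [0.0, -1.0, 5.7]
width: 0.0117
```

Emit:
play_rows([
  [[0, 0.0005, 0, 0], [0, 0.001, 0, 0], [0, 0.001, 0, 0]],
])

```text
t: 7.92
eef_pos: [0.4386, -0.1736, 0.2363]
ee_rot: [-3.141, -0.001, 0.124]
force: [-1.7, 5.3, 7.9]
width: 0.0121
```

Emit:
play_rows([
  [[0, -0.001, 0, 0], [0, -0.001, 0, 0]],
])

```text
t: 8.18
eef_pos: [0.4386, -0.1731, 0.2362]
ee_rot: [3.141, -0.001, 0.124]
force: [-1.1, -1.8, 6.7]
width: 0.0119
```

Emit:
play_rows([
  [[0, 0, 0, 0], [0, 0, 0, 0], [0, 0, 0, 0], [0, 0, 0, 0]],
], grip=150)

```text
t: 8.68
eef_pos: [0.4382, -0.1731, 0.2355]
ee_rot: [-3.141, 0.0, 0.124]
force: [-0.5, 0.6, -0.2]
width: 0.0356
```

Run:
```python
from h import *
p,M,s=tool(); print(s['width'],disp(p),s['force'],s['t'])
go([.443,.086,.36],-67+.1)
```

```text
0.03562420905336977 [0.1186 0.0699] [-0.4916  0.567  -0.191 ] 8.675
t 8.68 p [ 0.4382 -0.1731  0.2355] yaw 7.1 F [-0.4916  0.567  -0.191 ] w 0.03562420905336977 q6 1.6518654530802808
shift [ 0.0368 -0.2565 -0.1245] turn 74.00396556946686
```

Emit:
play_rows([
  [[0, 0, -0.04, 0], [0, 0, -0.09, 0], [0.003, -0.03, -0.12, 8], [0.008, -0.09, -0.124, 18], [0.012, -0.15, -0.124, 28]],
], grip=0)

```text
t: 9.3
eef_pos: [0.4332, -0.0395, 0.3603]
ee_rot: [-3.14, -0.001, -0.323]
force: [1.1, 0.5, 0.2]
width: 0.0808
```

Run:
```python
from h import *
im,d=cams.grab_frame('wrist'); np.save('pics/w4.npy',cloud('wrist',d)); np.save('pics/w4_im.npy',im); save('w4',im)
go([.4235,.132,.36],-66.9)
```

```text
t 9.35 p [ 0.4331 -0.0358  0.3602] yaw -19.22 F [-1.4614  2.9668 -0.3849] w 0.08394449861421395 q6 0.8617920353912921
shift [-0.0643 -0.1553  0.0005] turn 47.684841525240074
```

Emit:
play_rows([
  [[-0.013, -0.03, 0, 9.5], [-0.026, -0.06, 0, 19], [-0.04, -0.09, 0, 28], [-0.052, -0.12, 0, 37], [-0.063, -0.152, 0, 46]],
])

```text
t: 9.98
eef_pos: [0.4205, 0.1244, 0.3596]
ee_rot: [-3.142, 0.0, -1.124]
force: [0.2, -0.0, -0.1]
width: 0.088
```

Emit:
play_rows([
  [[0, 0, 0, 0]],
])

```text
t: 10.1
eef_pos: [0.4209, 0.125, 0.3595]
ee_rot: [-3.142, 0.0, -1.119]
force: [0.3, 0.3, 1.5]
width: 0.0875
```

Run:
```python
from h import *
go([.4235,.132,.36],-66.9)
im,d=cams.grab_frame('wrist'); P=cloud('wrist',d); save('w5',im)
Z=P[...,2]; v,u=np.mgrid[0:400,0:640]
m=(v<235)&(abs(Z-.0575)<.004)&(P[...,0]<.5)&(P[...,0]>.38)
n,lab,st,ce=cv2.connectedComponentsWithStats(m.astype(np.uint8))
for i in range(1,n):
    if st[i,4]>150:
        q=P[lab==i]; print(st[i],ce[i],np.median(q,0),cv2.minAreaRect((q[:,:2]*1000).astype(np.float32)))
        c=np.median(q,0)[:2]
        for a in range(15,32,3):
            e=np.array([np.cos(np.radians(a)),np.sin(np.radians(a))]); f=np.array([-e[1],e[0]])
            A=np.percentile(q[:,:2]@e,[1,99]);B=np.percentile(q[:,:2]@f,[1,99]); print(a,np.ptp(A),np.ptp(B),A.mean()*e+B.mean()*f)
```

```text
t 10.1 p [0.4209 0.125  0.3595] yaw -64.1 F [0.2995 0.2838 1.481 ] w 0.08754169988973601 q6 -0.2887291642558735
shift [-0.0051 -0.0054 -0.0005] turn 2.7984057212970583
[ 295    0   54   45 1579] [321.38    17.4699] [ 0.4811 -0.013   0.0573] ((483.6410217285156, -15.790523529052734), (34.30915832519531, 32.727210998535156), 84.17709350585938)
15 0.03672770131322556 0.03052046384386356 [ 0.482  -0.0119]
18 0.03731669104701102 0.03030430795422548 [ 0.4817 -0.0115]
21 0.03813252822608637 0.029897362021314627 [ 0.4814 -0.0112]
24 0.038868632339785436 0.029712256516364915 [ 0.4811 -0.011 ]
27 0.03932765919475012 0.029735280532887126 [ 0.4808 -0.0111]
30 0.03965215078212686 0.030009786933407306 [ 0.4805 -0.0112]
[ 285  133   56   39 2083] [312.0927 151.5742] [0.4419 0.0866 0.0574] ((441.4305419921875, 87.0760269165039), (49.53461456298828, 34.37328338623047), 24.864351272583008)
15 0.04993719233399446 0.03691047758574176 [0.4415 0.0869]
18 0.04925441394626773 0.03552718263337801 [0.4416 0.0869]
21 0.048729969143163465 0.03412164238067495 [0.4416 0.0869]
24 0.04882757580451502 0.03315743315280045 [0.4416 0.087 ]
27 0.048474473880569746 0.03322882663750103 [0.4417 0.0869]
30 0.04895019387170496 0.03421890029191946 [0.4417 0.0868]
[256 225  36  10 202] [269.5396 230.9752] [0.4469 0.173  0.057 ] ((442.59503173828125, 171.42213439941406), (34.035465240478516, 9.179675102233887), 24.770431518554688)
15 0.03074334276802343 0.008824240148117377 [0.4418 0.1732]
18 0.030945613457454335 0.008662959025323217 [0.4421 0.1727]
21 0.031064015090050023 0.008587451333563053 [0.4425 0.1721]
24 0.031091284165921107 0.008683086003268843 [0.4428 0.1716]
27 0.03104470841389395 0.009392590153498442 [0.4431 0.1714]
30 0.030906454470580214 0.010818313035827976 [0.4433 0.1716]
```

View pics/w5.png

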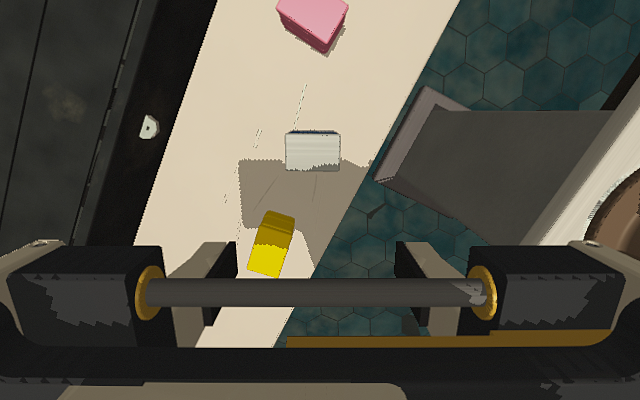

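Emit:
play_rows([
  [[0.02, -0.001, 0.03, 0.9], [0.043, -0.002, 0.06, 0.9], [0.043, -0.002, 0.08, 0.9], [0.043, -0.002, 0.09, 0.9], [0.043, -0.002, 0.09, 0.9]],
])

```text
t: 10.78
eef_pos: [0.4414, 0.0852, 0.2693]
ee_rot: [3.14, -0.0, -1.135]
force: [0.0, -0.2, 1.2]
width: 0.0876
```

Run:
```python
from h import *
go([.4416,.0869,.204],-65)
```

```text
t 10.78 p [0.4414 0.0852 0.2693] yaw -65.02 F [ 0.0188 -0.2143  1.2438] w 0.08758642660845944 q6 -0.19558952150024353
shift [-0.0014 -0.001   0.0653] turn -0.017841638325705844
```

Emit:
play_rows([
  [[-0.0014, -0.001, 0.02, 0], [-0.0014, -0.001, 0.04, 0], [-0.0014, -0.001, 0.055, 0], [-0.0014, -0.001, 0.065, 0], [-0.0014, -0.001, 0.065, 0]],
])

```text
t: 11.4
eef_pos: [0.4418, 0.0874, 0.2046]
ee_rot: [3.141, -0.0, -1.135]
force: [0.1, 0.2, 0.6]
width: 0.0873
```

Emit:
play_rows([
  [[0, 0, 0, 0], [0, 0, 0, 0], [0, 0, 0, 0], [0, 0, 0, 0], [0, 0, 0, 0]],
], grip=255, newtons=12)

```text
t: 12.02
eef_pos: [0.4418, 0.0873, 0.2047]
ee_rot: [-3.141, 0.0, -1.135]
force: [-0.5, -0.3, 1.9]
width: 0.0499
```

Emit:
play_rows([
  [[0, 0, -0.01, 0], [0, 0, -0.03, 0], [0, 0, -0.06, 0], [0, 0, -0.1, 0], [0, 0, -0.1, 0]],
])

```text
t: 12.65
eef_pos: [0.4426, 0.0877, 0.3079]
ee_rot: [-3.135, 0.001, -1.135]
force: [-0.4, 0.8, -1.0]
width: 0.0501
```

Run:
```python
from h import *
print(W(.062,0)); go([*W(.062,0),.304],-83)
p,M,s=tool(); im,d=cams.grab_frame('wrist'); P=cloud('wrist',d); np.save('pics/w6.npy',P); save('w6',im)
Q=(P-p)@M   # tool coords
m=(abs(Q[...,1])<.024)&(Q[...,2]>.14)&(Q[...,2]<.153)&(abs(Q[...,0])<.03)
print(m.sum(), np.percentile(Q[m],[2,50,98],axis=0) if m.sum() else '')
```

```text
[ 0.5144 -0.2208]
t 12.65 p [0.4426 0.0877 0.3079] yaw -65.01 F [-0.4386  0.7608 -0.9755] w 0.050053609437653794 q6 -0.1993808970427087
shift [0.31   0.0652 0.0033] turn 17.989450401658218
3861 [[-0.0165 -0.023   0.1476]
 [ 0.0088  0.0003  0.149 ]
 [ 0.0163  0.0231  0.1521]]
```

Emit:
play_rows([
  [[0.04, 0.008, 0, 3], [0.09, 0.019, 0, 7], [0.14, 0.029, 0, 11], [0.19, 0.04, 0, 15], [0.24, 0.05, 0, 18]],
])

```text
t: 13.32
eef_pos: [0.4974, -0.1531, 0.3035]
ee_rot: [3.14, 0.0, -1.451]
force: [0.7, 0.8, -0.6]
width: 0.0499
```

Emit:
play_rows([
  [[0.04, -0.005, 0, 0], [0.062, -0.006, 0, 0], [0.062, -0.006, 0, 0], [0.062, -0.006, 0, 0]],
])

```text
t: 13.82
eef_pos: [0.5107, -0.212, 0.3036]
ee_rot: [3.14, 0.001, -1.45]
force: [0.4, -0.4, -1.4]
width: 0.05
```

Run:
```python
from h import *
go([*W(.061,0),.304],-83)
p,M,s=tool(); print(disp(p))
im,d=cams.grab_frame('wrist'); P=cloud('wrist',d); np.save('pics/w7.npy',P); save('w7',im)
Q=(P-p)@M
m=(abs(Q[...,1])<.024)&(Q[...,2]>.14)&(Q[...,2]<.153)&(abs(Q[...,0])<.03)
print(m.sum(), np.percentile(Q[m],[1,50,99],axis=0))
# green lid & walls in disp coordinates
X=(P[...,:2]-O)@EX; Y=(P[...,:2]-O)@EY; Z=P[...,2]
m=(abs(Z-.0637)<.003)&(abs(X-.017)<.03)&(abs(Y)<.035); print('lid',m.sum(),np.percentile(X[m],[2,98]),np.percentile(Y[m],[2,98]))
for y0 in (-.029,.029):
    m=(abs(Z-.0245)<.002)&(X>0)&(X<.2)&(abs(Y-y0)<.008); print('wall',m.sum(),np.percentile(Y[m],[3,50,97]),X[m].min(),X[m].max(), np.polyfit(X[m],Y[m],1))
```

```text
t 13.82 p [ 0.5107 -0.212   0.3036] yaw -83.07 F [ 0.3956 -0.3694 -1.4467] w 0.050014087232426216 q6 0.1604808817386964
shift [ 0.0102 -0.0027 -0.0004] turn -0.0701677858265839
[0.0712 0.0026]
4079 [[-0.0174 -0.0234  0.1456]
 [ 0.009   0.0002  0.147 ]
 [ 0.0163  0.0234  0.1524]]
lid 3473 [-0.0006  0.0312] [-0.0237  0.0238]
wall 359 [-0.0305 -0.0287 -0.0247] 0.0004239872047331722 0.19917230133026267 [ 0.0143 -0.0296]
wall 432 [0.0253 0.0295 0.0312] 0.0004252395654405801 0.19850937214617798 [-0.012   0.0301]
```

View pics/w7.png

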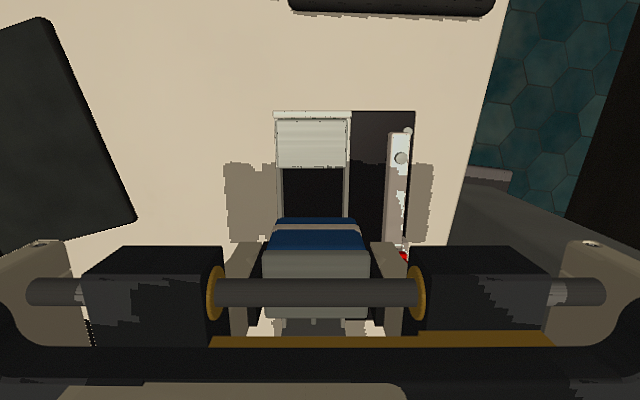

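Emit:
play_rows([
  [[0.005, -0.0015, 0.01, 0], [0.0102, -0.003, 0.025, 0], [0.0102, -0.003, 0.045, 0], [0.0102, -0.003, 0.06, 0], [0.0102, -0.003, 0.06, 0]],
])

```text
t: 14.5
eef_pos: [0.5149, -0.2219, 0.2428]
ee_rot: [3.138, 0.001, -1.449]
force: [-0.0, -0.5, -0.6]
width: 0.0501
```

Run:
```python
from h import *
go([*W(.061,0.0002),.214],-83)
p,M,s=tool(); print(disp(p))
```

```text
t 14.5 p [ 0.5149 -0.2219  0.2428] yaw -83.04 F [-0.0422 -0.5489 -0.5825] w 0.05009081161448673 q6 0.17944278527054847
shift [-0.0002  0.0004  0.0288] turn -0.03888565108235298
[ 0.0608 -0.0003]
```

Emit:
play_rows([
  [[0, 0.0004, 0.006, 0], [0, 0.0004, 0.012, 0], [0, 0.0004, 0.018, 0], [0, 0.0004, 0.018, 0]],
])

```text
t: 15.0
eef_pos: [0.5148, -0.222, 0.2261]
ee_rot: [3.141, 0.0, -1.449]
force: [0.9, -0.2, 0.1]
width: 0.0503
```

Emit:
play_rows([
  [[0, 0, 0.004, 0], [0, 0, 0.008, 0], [0, 0, 0.008, 0]],
])

```text
t: 15.38
eef_pos: [0.5148, -0.222, 0.2182]
ee_rot: [3.141, 0.0, -1.449]
force: [0.4, -0.0, -1.9]
width: 0.0498
```

Emit:
play_rows([
  [[0, 0, 0.0015, 0], [0, 0, 0.003, 0], [0, 0, 0.003, 0]],
])

```text
t: 15.75
eef_pos: [0.515, -0.222, 0.2155]
ee_rot: [3.141, 0.0, -1.449]
force: [-0.6, -0.0, -0.9]
width: 0.0502
```

Emit:
play_rows([
  [[0, 0, 0.001, 0], [0, 0, 0.002, 0], [0, 0, 0.002, 0]],
])

```text
t: 16.12
eef_pos: [0.515, -0.222, 0.2135]
ee_rot: [3.141, 0.0, -1.449]
force: [0.0, 0.3, -0.7]
width: 0.0501
```

Emit:
play_rows([
  [[0, 0, 0.001, 0], [0, 0, 0.002, 0], [0, 0, 0.002, 0]],
])

```text
t: 16.5
eef_pos: [0.515, -0.222, 0.2114]
ee_rot: [3.141, 0.0, -1.449]
force: [0.4, -0.5, -1.8]
width: 0.0503
```

Emit:
play_rows([
  [[0, 0, 0.0005, 0], [0, 0, 0.001, 0], [0, 0, 0.001, 0]],
])

```text
t: 16.88
eef_pos: [0.515, -0.222, 0.2107]
ee_rot: [-3.142, -0.0, -1.449]
force: [0.3, -0.1, 1.2]
width: 0.0499
```

Emit:
play_rows([
  [[0, 0, 0, 0], [0, 0, 0, 0], [0, 0, 0, 0], [0, 0, 0, 0]],
], grip=60)

```text
t: 17.38
eef_pos: [0.515, -0.222, 0.2105]
ee_rot: [-3.142, -0.0, -1.449]
force: [-0.2, -0.4, 0.1]
width: 0.0673
```

Emit:
play_rows([
  [[0, 0, -0.01, 0], [0, 0, -0.03, 0], [0, 0, -0.06, 0], [0, 0, -0.1, 0], [0, 0, -0.125, 0]],
])

```text
t: 18.0
eef_pos: [0.5152, -0.2221, 0.3384]
ee_rot: [-3.139, -0.001, -1.449]
force: [0.5, 0.1, 0.1]
width: 0.0668
```

Run:
```python
from h import *
go([.4382,-.1731,.36],7.1)
im,d=cams.grab_frame('wrist'); save('w8',im)
```

```text
t 18.0 p [ 0.5152 -0.2221  0.3384] yaw -83.03 F [0.4935 0.1439 0.051 ] w 0.06681584554450809 q6 0.17945654372939943
shift [-0.058   0.0704 -0.0218] turn -90.12506198952093
```

View pics/w8.png

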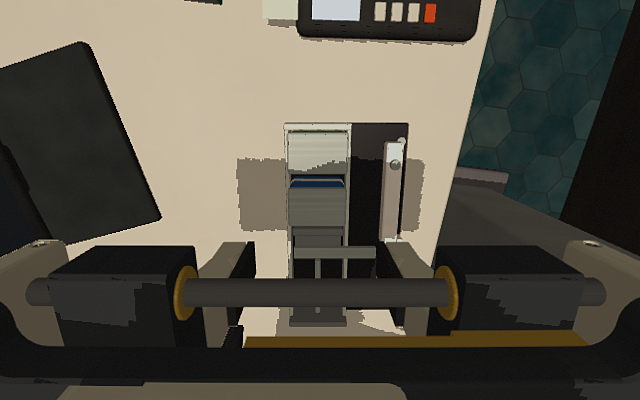

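Emit:
play_rows([
  [[-0.012, 0.014, 0, -10], [-0.024, 0.028, 0, -20], [-0.036, 0.042, 0, -30], [-0.048, 0.056, 0, -40], [-0.058, 0.07, 0, -50]],
], grip=150)

```text
t: 18.68
eef_pos: [0.4379, -0.1726, 0.3361]
ee_rot: [-3.141, -0.001, -0.571]
force: [-0.2, 0.9, 0.0]
width: 0.0362
```

Emit:
play_rows([
  [[0, 0, 0, -10], [0, 0, 0, -20], [0, 0, 0, -30], [0, 0, 0, -40], [0, 0, 0, -40]],
])

```text
t: 19.3
eef_pos: [0.4384, -0.1729, 0.336]
ee_rot: [3.141, -0.001, 0.12]
force: [0.0, 0.8, 0.3]
width: 0.0361
```

Run:
```python
from h import *
go([*W(.1211,.0699),.2362],7.1); print(disp(tool()[0]))
im,d=cams.grab_frame('wrist'); P=cloud('wrist',d); save('w9',im)
r,g,b=[im[...,i].astype(int) for i in range(3)]
X=(P[...,:2]-O)@EX; Y=(P[...,:2]-O)@EY; Z=P[...,2]
m=(r>90)&(g<50)&(b<50)&(abs(Z-.0905)<.003)&(abs(Y-.06)<.03)
print(m.sum(),np.percentile(X[m],[3,50,97]),np.percentile(Y[m],[3,50,97]))
m=(abs(Z-.0637)<.003)&(X>-.01)&(X<.1)&(abs(Y)<.035); print('lids',np.percentile(X[m],[1,99]),np.percentile(Y[m],[2,98]))
```

```text
t 19.3 p [ 0.4384 -0.1729  0.336 ] yaw 6.9 F [0.0039 0.7781 0.3022] w 0.036099314983400285 q6 1.6477106956340817
shift [-0.0003 -0.0024  0.0998] turn -0.20224837029851983
[0.1187 0.0696]
305 [0.1125 0.1178 0.1225] [0.0629 0.0705 0.0787]
lids [-0.0001  0.078 ] [-0.0233  0.0238]
```

Emit:
play_rows([
  [[0, -0.0024, 0.025, -0.2], [0, -0.0024, 0.05, -0.2], [0, -0.0024, 0.08, -0.2], [0, -0.0024, 0.1, -0.2], [0, -0.0024, 0.1, -0.2]],
])

```text
t: 19.98
eef_pos: [0.4377, -0.1706, 0.2345]
ee_rot: [-3.141, 0.003, 0.122]
force: [0.1, 0.4, 0.7]
width: 0.0355
```

Emit:
play_rows([
  [[0, 0, 0, 0], [0, 0, 0, 0], [0, 0, 0, 0], [0, 0, 0, 0], [0, 0, 0, 0]],
], grip=255, newtons=20)

```text
t: 20.6
eef_pos: [0.4387, -0.1712, 0.2365]
ee_rot: [3.14, -0.002, 0.125]
force: [0.6, -7.9, -0.1]
width: 0.0116
```

Run:
```python
from h import *
go([*W(.1206,.0575),.2362],7.1); print(disp(tool()[0]))
```

```text
t 20.6 p [ 0.4387 -0.1712  0.2365] yaw 7.17 F [ 0.6016 -7.8883 -0.1309] w 0.011626930009067121 q6 1.646394964164218
shift [ 0.0117 -0.0002  0.0003] turn 0.06986691523832178
[0.1204 0.0692]
```

Emit:
play_rows([
  [[0.002, -0.0005, 0, 0], [0.004, -0.001, 0, 0], [0.006, -0.001, 0, 0], [0.008, -0.001, 0, 0], [0.008, -0.001, 0, 0]],
])

```text
t: 21.22
eef_pos: [0.4466, -0.1693, 0.2365]
ee_rot: [3.14, -0.001, 0.125]
force: [1.2, -8.3, 0.4]
width: 0.0119
```

Emit:
play_rows([
  [[0.001, 0, 0, 0], [0.002, 0, 0, 0], [0.003, 0, 0, 0], [0.0042, 0, 0, 0], [0.0042, 0, 0, 0]],
])

```text
t: 21.85
eef_pos: [0.4506, -0.1688, 0.2365]
ee_rot: [3.14, -0.001, 0.125]
force: [1.3, -8.4, 1.3]
width: 0.0116
```

Run:
```python
from h import *
go([*W(.098,.0568),.2362],7.1); print(disp(tool()[0]))
```

```text
t 21.85 p [ 0.4506 -0.1688  0.2365] yaw 7.17 F [ 1.2543 -8.3537  1.3288] w 0.011603754891614698 q6 1.6420056836476271
shift [0.0002 0.0233 0.0003] turn 0.06545091252368707
[0.1213 0.057 ]
```

Emit:
play_rows([
  [[0, 0.0015, 0, 0], [0, 0.003, 0, 0], [0, 0.0045, 0, 0], [0, 0.006, 0, 0]],
])

```text
t: 22.35
eef_pos: [0.4513, -0.1748, 0.2365]
ee_rot: [3.14, -0.001, 0.125]
force: [0.7, -7.0, 1.7]
width: 0.0118
```

Emit:
play_rows([
  [[0, 0.0015, 0, 0], [0, 0.003, 0, 0], [0, 0.0045, 0, 0], [0, 0.006, 0, 0]],
])

```text
t: 22.85
eef_pos: [0.4521, -0.1807, 0.2365]
ee_rot: [3.14, -0.001, 0.125]
force: [0.4, -6.3, 1.4]
width: 0.0122
```

Emit:
play_rows([
  [[0, 0.0015, 0, 0], [0, 0.003, 0, 0], [0, 0.0045, 0, 0], [0, 0.006, 0, 0]],
])

```text
t: 23.35
eef_pos: [0.4528, -0.1866, 0.2365]
ee_rot: [3.14, -0.001, 0.125]
force: [-0.4, -5.6, 1.3]
width: 0.0119
```

Emit:
play_rows([
  [[0, 0.001, 0, 0], [0, 0.002, 0, 0], [0, 0.003, 0, 0], [0, 0.003, 0, 0]],
])

```text
t: 23.85
eef_pos: [0.4532, -0.1896, 0.2365]
ee_rot: [3.14, -0.001, 0.125]
force: [-0.6, -6.3, 1.0]
width: 0.012
```

Emit:
play_rows([
  [[0, 0.0005, 0, 0], [0, 0.001, 0, 0], [0, 0.001, 0, 0]],
])

```text
t: 24.22
eef_pos: [0.4533, -0.1905, 0.2365]
ee_rot: [3.14, -0.001, 0.125]
force: [0.5, -5.4, 1.2]
width: 0.0116
```

Emit:
play_rows([
  [[0, 0.0005, 0, 0], [0, 0.001, 0, 0], [0, 0.001, 0, 0]],
])

```text
t: 24.6
eef_pos: [0.4534, -0.1915, 0.2365]
ee_rot: [3.14, -0.001, 0.125]
force: [0.6, -6.1, 1.1]
width: 0.012
```

Emit:
play_rows([
  [[0, 0.0005, 0, 0], [0, 0.001, 0, 0], [0, 0.001, 0, 0]],
])

```text
t: 24.98
eef_pos: [0.4535, -0.1925, 0.2365]
ee_rot: [3.14, -0.001, 0.125]
force: [-0.8, -6.3, 1.9]
width: 0.0121
```

Emit:
play_rows([
  [[0, 0.0003, 0, 0], [0, 0.0007, 0, 0], [0, 0.0007, 0, 0]],
])

```text
t: 25.35
eef_pos: [0.4537, -0.1928, 0.2364]
ee_rot: [3.141, -0.002, 0.125]
force: [-1.2, -3.5, 6.8]
width: 0.0123
```

Contact with the stop chain; a touch more, until the measured force is near zero.

Emit:
play_rows([
  [[0, 0.0003, 0, 0], [0, 0.0004, 0, 0], [0, 0.0004, 0, 0]],
])

```text
t: 25.72
eef_pos: [0.4539, -0.193, 0.2364]
ee_rot: [3.141, -0.002, 0.125]
force: [-0.7, -1.4, 6.9]
width: 0.0124
```

Emit:
play_rows([
  [[0, 0, 0, 0], [0, 0, 0, 0], [0, 0, 0, 0], [0, 0, 0, 0]],
], grip=150)

```text
t: 26.22
eef_pos: [0.4533, -0.1929, 0.2354]
ee_rot: [-3.141, 0.0, 0.125]
force: [0.5, -0.3, 0.6]
width: 0.0357
```

Emit:
play_rows([
  [[0, 0, -0.02, 0], [0, 0, -0.05, 0], [0, 0, -0.09, 0], [0, 0, -0.12, 0], [0, 0, -0.12, 0]],
])

```text
t: 26.85
eef_pos: [0.4539, -0.193, 0.358]
ee_rot: [3.141, -0.005, 0.125]
force: [-0.2, -1.2, -1.2]
width: 0.0358
```

Run:
```python
from h import *
print(tool()[2]['t'],tool()[2]['force'])
im,d=cams.grab_frame('wrist'); P=cloud('wrist',d); save('w10',im)
r,g,b=[im[...,i].astype(int) for i in range(3)]
X=(P[...,:2]-O)@EX; Y=(P[...,:2]-O)@EY; Z=P[...,2]
m=(r>90)&(g<50)&(b<50)&(abs(Z-.0905)<.003)&(abs(Y-.06)<.03)
print('handle',m.sum(),np.percentile(X[m],[3,50,97]),np.percentile(Y[m],[3,50,97]))
m=(abs(Z-.0637)<.003)&(X>-.01)&(X<.1)&(abs(Y)<.035); print('lids',np.percentile(X[m],[1,99]),np.percentile(Y[m],[2,98]))
m=(abs(Z-.0445)<.003)&(X>0.05)&(X<.12)&(abs(Y)<.02); print('pusher',m.sum(),np.percentile(X[m],[3,97]))
```

```text
26.85 [-0.2363 -1.1604 -1.1958]
handle 220 [0.092  0.0966 0.1012] [0.0522 0.0593 0.0668]
lids [0.0002 0.0658] [-0.0227  0.0246]
pusher 351 [0.0668 0.0743]
```

View pics/w10.png

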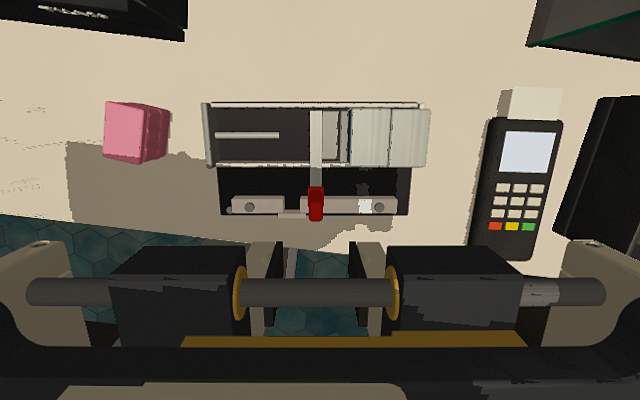

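```bash
python3 -c "
from station import job_done; print(job_done())"
```

```text
the job is handed in; nothing more can be done
None
```

The dispenser is restocked: the blue tin stands upright in the lane behind the green one, and the pusher presses both against the front stop. I handed the job in about 27 s into the 61 s allowed, with the arm clear of everything.

**Parking:** I drew the pusher back by its red handle. I found the notch by eye, then felt it by moving the handle sideways, which met under 2 N. I parked the handle in the notch and let go. While feeling for the notch's front shoulder, the pin pressed the bar with an estimated 13–14 N at most, under the 25 N limit.

**Tin:** I gripped the blue tin at 12 N and lowered it until it touched the lane floor.

**Release:** I took the handle out of the notch and eased the pusher forward in small slow steps. I let go only when the wrist force had almost vanished, so it did not snap.

**Last checks:**
- **Tins:** in the final wrist picture the two lids lie side by side, spanning about 0 to 66 mm along the lane (68 mm expected).
- **Handle and pusher:** the handle is at about 97 mm (98 mm expected). It is back in its normal path, with the pusher's face at about 67 mm.
- **Bystanders:** I did not touch the bell, shaker, terminal or the other tins. I did not take a last picture of the bell and shaker, but the arm never went near them at low height.
- **Unexplained:** I saw a brief upward wrist force of about 7 N while the pusher was held against the tins. It disappeared when I let go. No check failed.

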